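# Sort the mirror-image plate-holder jaws into the covered case

## Task

Push the case's two-panel dust cover back at its fold bar until both panels are fully collapsed upright at the far edge. Then put the left-hand plate-holder jaw in the blue tray and the right-hand jaw in the yellow tray, each set down (not dropped) flat on the tray floor with its grip tab up, wholly inside the tray. Leave the cover folded back, and the blower, the brush and the loupe where they are.

Things in the scene. Friction and masses are not known exactly. Their poses are not given: they have to be found in the camera images.
- cover (a joint): Slope (rad) of both panels of the clear bifold dust cover: 0 = flat over the trays, 1.4 = end stop, collapsed upright at the case's far edge. Starts at 0.4 to 0.75. The back panel is hinged to the case, the front panel's free edge runs on the side walls. Each is 120 mm long, 310 wide, 5 thick. Friction holds it where left; pushing the fold bar to the far edge takes 2 to 8 N.
- cover_hinge (a point): Middle of the fixed hinge line (along the case's y) of the back panel: case x = +120, z = 66 mm. With the cover at slope q the fold lies 120 cos(q) mm before it (towards the case's -x) and 120 sin(q) mm above it; the front panel's free edge lies 240 cos(q) mm before it at its height.
- fold_bar (a point): Middle of the orange round bar (12 mm diameter, 240 long, along the case's y) fixed 25 mm straight above the cover's fold by brackets 100 mm either side of its middle. It stays straight above the fold: pushed towards the case's +x edge it rises along an arc of 120 mm radius centred 25 mm above cover_hinge.
- case: Black open case, fixed, 250 (x) x 340 (y) mm, walls 8 mm thick and 62 mm high, floor 5 mm. Origin: centre of its underside; x towards its far edge (away from the robot), y to its left side. It may stand on the robot's left or right. Both trays are inside, under the cover, side by side along y, nearer its -x wall.
- left_tray: The blue tray, for the left-hand jaw, fixed in the case; it may be on either side of the case. Outside 172 (x) x 135 (y) x 18 mm, walls 5 mm, inside 162 x 125 mm. Origin: centre of its underside; the inner floor is 5 mm above it; x is its long direction, z up. A white silhouette of the left-hand jaw is printed on its floor.
- right_tray: The yellow tray, for the right-hand jaw, fixed in the case; it may be on either side of the case. Outside 172 (x) x 135 (y) x 18 mm, walls 5 mm, inside 162 x 125 mm. Origin: centre of its underside; the inner floor is 5 mm above it; x is its long direction, z up. A white silhouette of the right-hand jaw is printed on its floor.
- left_jaw: Left-hand jaw: flat aluminium L, 10 mm thick, loose, 0.2 kg, coloured like its mirror twin, black tab up. With the short arm at the far end, it points left. Origin: underside, below the tab; x along the long arm (x -72 to 48 mm, 28 wide, centred on y = -5 mm) to the end with the short arm (28 wide, x 20 to 48, with a rubber pad), which points to +y, ending at y = +54 mm.
- right_jaw: Right-hand jaw: flat aluminium L, 10 mm thick, loose, 0.2 kg, coloured like its mirror twin, black tab up. With the short arm at the far end, it points right. Origin: underside, below the tab; x along the long arm (x -72 to 48 mm, 28 wide, centred on y = +5 mm) to the end with the short arm (28 wide, x 20 to 48, with a rubber pad), which points to -y, ending at y = -54 mm.
- left_tab (a point): Centre of the top of the left-hand jaw's black grip tab, 50 mm above the jaw's underside. The tab is 40 mm long along the jaw's x, 14 mm thick along its y, and rises 40 mm from the arm's top face (z = 10 to 50 mm): pinch it across its thickness from above. The jaw's axes apply.
- right_tab (a point): Centre of the top of the right-hand jaw's black grip tab, 50 mm above the jaw's underside. The tab is 40 mm long along the jaw's x, 14 mm thick along its y, and rises 40 mm from the arm's top face (z = 10 to 50 mm): pinch it across its thickness from above. The jaw's axes apply.
- card: White card on the mat, fixed, 250 x 360 x 3 mm, on which both jaws lie at the start, in any order and turned. Origin: centre of its underside.
- blower: Blue rubber air blower standing nozzle up, 78 mm across, 145 mm tall, just beyond the card; bystander. Origin: centre of its foot.
- brush: Dusting brush, 160 mm long, lying on the robot's side of the card; bystander. Origin: its middle, underside.
- loupe: Black loupe, 50 mm across, 50 mm tall, standing on the robot's side of the case; bystander. Origin: centre of its foot.
There are look-alikes about, which are no part of the job. Leave any purple look-alike of the right_jaw alone. What is shaped like the left_jaw but purple is not meant.

How it is judged:
By the outcome, as a careful person would: the job done as asked, in the order asked, and still so for the second after the job is handed in, with the robot touching nothing.
It also fails if it takes over 72 s, if anything falls off the work surface, if the arm or the gripper's body presses on something with over 40 N, if the wrist force passes 120 N, or if a joint passes its speed limit or range.

## Robot

A 7-joint arm with a two-finger parallel gripper is mounted at the origin on the work surface. World frame = base frame: x ahead of the robot, y to its left, z up, the work surface at z = 0. Lengths are in m, angles in rad, forces in N, time in s.
With the tool pointing down it reaches from about 0.425 to 0.875 m from the base axis. Payload 8.4 kg.
Tool frame: the origin (TCP) lies on the centre line of the jaws, within the pads' length; the fingertips stand tip_reach ahead of it and the grasp point (between the pads) lies 11 mm behind it (tip_reach is the distance from the TCP to the fingertips, in m); z points along the fingers, y is the line along which they close (so a half turn about z gives the same grasp; the last joint's range is limited). The gripper opens to 87 mm and grips with 3 to 60 N. Pads are 19 mm wide; open, the fingers measure 117 mm over their backs; the gripper's body (75 mm by 190 mm) begins 51 mm behind the grasp point.
Start: joints at [1.183, 0.333, 0.04, 1.465, -0.013, 1.343, -0.059], TCP at [0.185, -0.623, 0.231] pointing down, gripper open.
Joint ranges: [-2.58, 2.58], [-0.38, 2.09], [-1.3, 1.39], [0.25, 2.4], [-1.5, 4.64], [0.08, 2.09], [-2.65, 2.65]. Speed limits (rad/s): [2.22, 2.22, 2.79, 2.79, 3.14, 3.14, 3.14].

## Interface

Orientations are given as a rotation vector (axis times angle).
In Python, from plant import * gives the robot as it stands.
- The arm moves only by the tool move_arm, never from a script. Its argument "targets" is a list of rows, each an object of numbers: "tx", "ty", "tz": the shift along the world's x, y, z in mm; "twist": the turn about the world's z in rad. A call has 1 to 20 rows; each row is the pose to reach, as a shift and turn from the pose commanded when the call began; what a row does not reach only later rows make up. A row lasts 1/10 s, in which the tool goes at most 50 mm and 8.59 degrees, less where a joint would pass 70% of its speed; a pose out of reach is approached as far as the arm can. A call with a gripper value outside its range is refused whole. "fingers" is the closure in counts, from 0 (fully open) to 255 (shut), set as the call begins (left out, the last holds). The fingers move at their own pace and stop on an object; "newtons" is the grip in N (left out, the last holds). Time passes only in rows, so rows that repeat a pose let the fingers close. It gives the time, the measured TCP pose, the force, the opening and the grip force at its end, in the units of the state.
- get_state(): the state, without advancing time (a new reading comes with each control period).
- camera(name): name is "scene" or "top" or "wrist"; returns the picture (420x560x3 uint8, red, green, blue); there is no depth.
- calibration(name): a dict with "K" (3x3 intrinsics, pixels), "dist" ([k1, k2, p1, p2, k3] as OpenCV has them; the pictures are not rectified), "extrinsics" (4x4, takes a point from camera to world coordinates). Camera axes: x right, y up, looking along -z (the intrinsics and any distortion apply to the point x, -y, -z); pixel columns grow to the right and rows downward; lengths in m; the calibration is good to about 2 mm. A picture is of the moment at which its call begins: read the wrist's pose just before it. calibration takes no time and is no camera call; for the wrist camera it gives the pose at the moment of the call.
- close_job(): hands the job in; it is judged then, once.
The state is a dict: "t": time; "q": joint angles; "qd": joint speeds; "joint_efforts": joint torques, N m; "position": TCP position; "eef_rot": TCP orientation; "contact_force": force on the tool from outside, world axes, zero at the start; "moment": the same for the moment, N m; "grip_width": opening from 0.0 (shut) to 1.0 (fully open); "grasp_force": force on a finger pad.
Only numpy, scipy, OpenCV 4.12 (cv2) and the standard library are available. Lean on these libraries where they do the work, as an engineer would, in place of code of your own. Each camera call takes 0.05 s, during which the arm holds its last target. There are 200 camera calls.

## Working session

There is one attempt and no reset: what is moved stays moved. The work goes in short steps, Python scripts to look and compute and a tool call to move; the robot and the scene stay as the last step left them, time stands still between calls to the robot, and variables do not carry over. Pictures are saved under pics/ and viewed, at most 10 in all, crops included, and the job is handed in when it is done.

Besides the shell and the picture viewer there is one more tool, called after "Emit:" as name([rows], argument=value, ...), one row to a line, values as JSON. move_arm: Moves the arm, as the interface text tells. Its arguments: {"type":"object","properties":{"targets":{"type":"array"},"fingers":{"type":"number"},"newtons":{"type":"number"}},"required":["targets"]}

```bash
mkdir -p pics; ls; python3 - <<'E'
from plant import *
import cv2
for n in ("top","scene"):
    im=camera(n); cv2.imwrite(f"pics/{n}0.png",cv2.resize(im[:,:,::-1],(800,600),interpolation=cv2.INTER_CUBIC)); cv2.imwrite(f"{n}0raw.png",im[:,:,::-1])
    c=calibration(n); print(n,c)
s=get_state(); print(s)
try: print(tip_reach)
except Exception as e: print(e)
E
```

```text
pics
top {'K': array([[498.45159348,   0.        , 275.0180873 ],
       [  0.        , 498.45159348, 215.09471545],
       [  0.        ,   0.        ,   1.        ]]), 'dist': array([-0.07403999,  0.        ,  0.        ,  0.        ,  0.        ]), 'extrinsics': array([[-1.59909157e-03,  9.93927868e-01, -1.10021977e-01,
         3.81030975e-01],
       [-9.99918524e-01, -1.95881759e-04,  1.27635313e-02,
        -2.36118903e-02],
       [ 1.26644781e-02,  1.10033423e-01,  9.93847200e-01,
         1.26033489e+00],
       [ 0.00000000e+00,  0.00000000e+00,  0.00000000e+00,
         1.00000000e+00]])}
scene {'K': array([[428.58142898,   0.        , 280.31693526],
       [  0.        , 428.58142898, 209.56815625],
       [  0.        ,   0.        ,   1.        ]]), 'dist': array([0.01328881, 0.        , 0.        , 0.        , 0.        ]), 'extrinsics': array([[ 0.50522929, -0.51317731,  0.69382448,  1.28493986],
       [ 0.86293825,  0.30880167, -0.39997388, -0.46833734],
       [-0.00899663,  0.80080621,  0.59885598,  0.73768955],
       [ 0.        ,  0.        ,  0.        ,  1.        ]])}
{'t': 0.1, 'q': array([ 1.18279963,  0.33384263,  0.03986334,  1.4661301 , -0.01339107,
        1.34331376, -0.05847482]), 'qd': array([ 0.00017726, -0.00152221,  0.00068603, -0.00313985,  0.00046275,
       -0.00018499,  0.00024626]), 'joint_efforts': array([ 3.59696976e-03, -6.57813621e+01,  1.33992847e+00, -4.04704785e+01,
       -5.95195312e-02,  4.09867626e-02,  3.87078342e-05]), 'position': array([ 0.18498733, -0.62270987,  0.22977234]), 'eef_rot': array([-3.10751142e+00, -4.51898922e-01,  4.78587556e-04]), 'contact_force': array([-0.1899261 , -0.09965802,  0.61311694]), 'moment': array([-0.01376624,  0.00744313, -0.01175762]), 'grasp_force': 0.0, 'grip_width': 1.000943827300575}
0.008
```

View pics/top0.png

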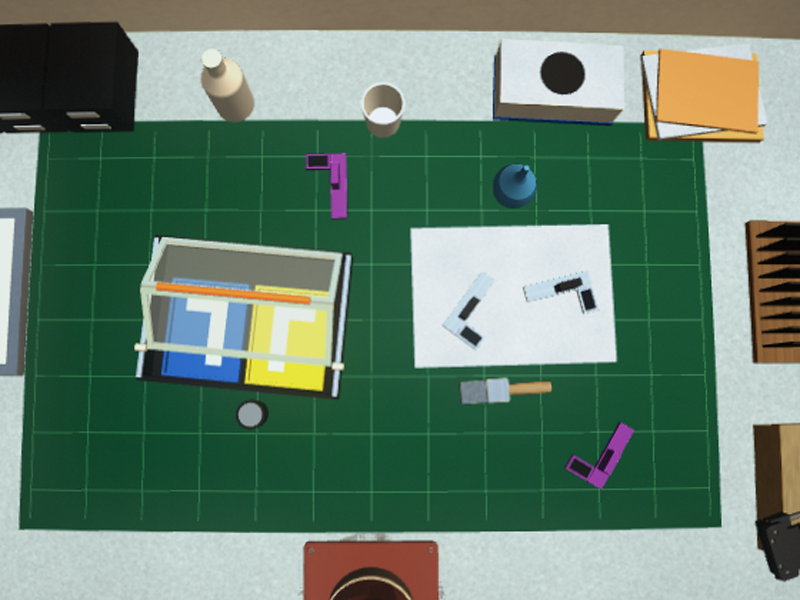

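View pics/scene0.png

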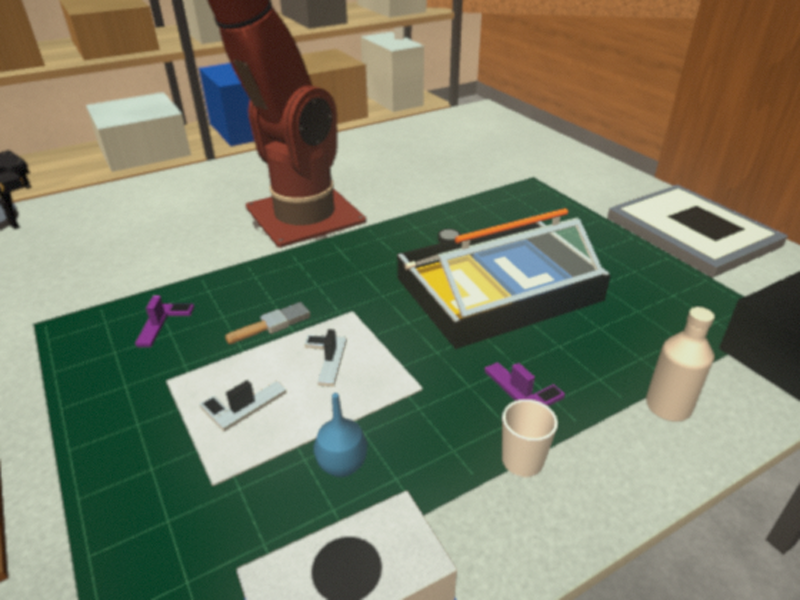

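In the top picture, jaw A on the card is at (468,310). Its long arm runs down-left, and facing that way the short arm points left, so it is the left-hand jaw. Jaw B is at (565,290). Its long arm runs right and its short arm points down, to its right, so it is the right-hand jaw. The purple ones at (335,185) and (600,460) are decoys. The case is on the robot's left, with blue on its left and yellow on its right. I'll confirm this in an enlarged crop.

```bash
python3 - <<'E'
import cv2,numpy as np
im=cv2.imread("top0raw.png")
a=cv2.resize(im[180:255,300:425],None,fx=6,fy=6,interpolation=cv2.INTER_CUBIC)
cv2.imwrite("pics/jaws.png",a)   # px = 300+u/6, 180+v/6
b=cv2.resize(im[160:285,90:250],None,fx=4.8,fy=4.8,interpolation=cv2.INTER_CUBIC)
cv2.imwrite("pics/case.png",b)
E
```

```text
(no output)
```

View pics/jaws.png

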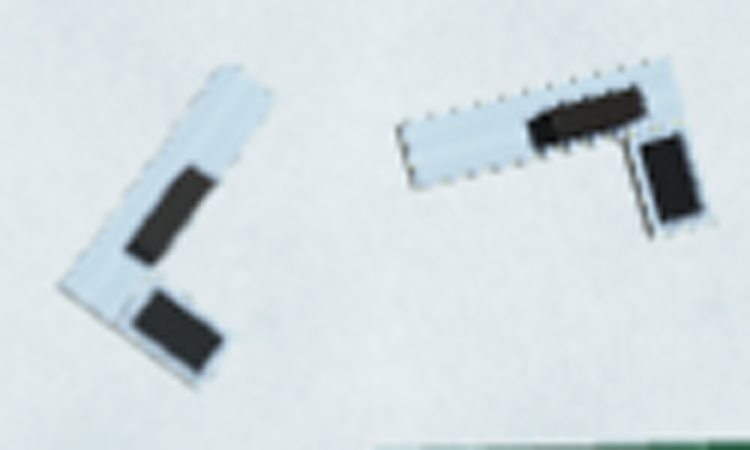

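View pics/case.png

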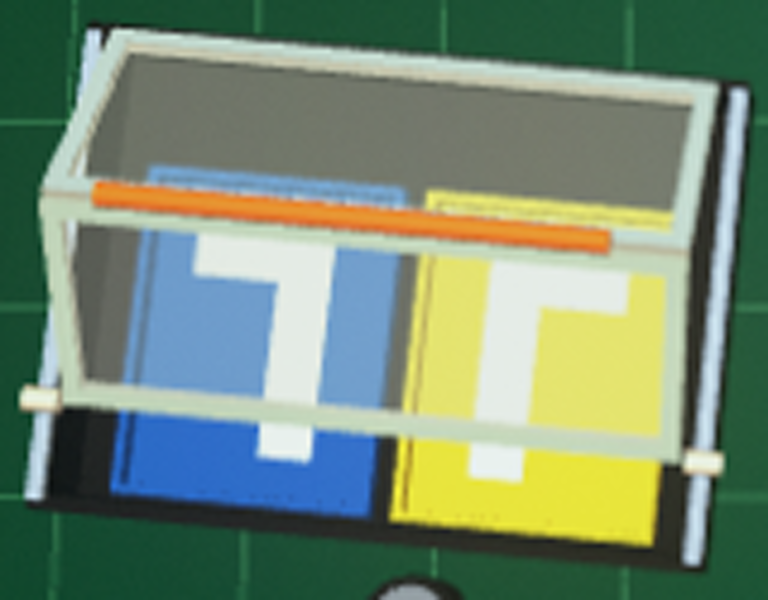

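The crop confirms both. Left jaw (A): heel at (60,287), arm end at (222,66)/(272,95), short-arm tip at (197,383)/(228,338). Right jaw (B): arm end at (400,122)/(412,187), heel at (672,60), tip at (707,212)/(652,235). The case rims run from (88,28) to (25,498) and from (750,90) to (703,567). The bar runs from (93,194) to (612,240). Next I'll fit poses to these points.

```bash
cat > h.py <<'E'
from plant import *
import numpy as np, cv2
from scipy.optimize import least_squares
def proj(n,P,c=None):
    c=c or calibration(n); E=np.linalg.inv(c["extrinsics"])
    p=np.c_[np.atleast_2d(P),np.ones(len(np.atleast_2d(P)))]@E.T
    return cv2.projectPoints((p[:,:3]*[1,-1,-1]).reshape(-1,1,3),np.zeros(3),np.zeros(3),c["K"],np.array(c["dist"]))[0].reshape(-1,2)
def fit(n,L,px,z,x0,c=None):
    "L: local mm points (x,y,z), z base height mm -> x,y (m), yaw"
    c=c or calibration(n); L=np.array(L,float)/1e3; px=np.array(px,float)
    def W(v):
        R=np.array([[np.cos(v[2]),-np.sin(v[2])],[np.sin(v[2]),np.cos(v[2])]])
        return np.c_[L[:,:2]@R.T+v[:2],L[:,2]+z/1e3]
    r=least_squares(lambda v:(proj(n,W(v),c)-px).ravel(),x0)
    return r.x, np.abs(r.fun).max()
E
python3 - <<'E'
from h import *
J=lambda L:np.array([300,180])+np.array(L)/6.
A=J([(60,287),(222,66),(272,95),(197,383),(228,338)])
print("left",fit("top",[(48,-19,10),(-72,-19,10),(-72,9,10),(48,54,10),(20,54,10)],A,3,[.5,-.2,2.5]))
B=J([(400,122),(412,187),(672,60),(707,212),(652,235)])
print("right",fit("top",[(-72,19,10),(-72,-9,10),(48,19,10),(48,-54,10),(20,-54,10)],B,3,[.5,-.3,-1.4]))
C=lambda L:np.array([90,160])+np.array(L)/4.8
v,e=fit("top",[(125,170,62),(-125,170,62),(-125,162,62),(-125,162-324,62),(-125,-170,62),(125,-162,62),(125,-170,62)],
 C([(88,28),(25,498),(43,502),(683,563),(703,567),(730,88),(750,90)]),0,[.5,.25,0])
print("case",v,e)
ca,sa=np.cos(v[2]),np.sin(v[2])
def case2w(x,y,z): return np.array([v[0]+(ca*x-sa*y)/1e3,v[1]+(sa*x+ca*y)/1e3,z/1e3])
# blue,yellow tray outer top corners z: tray top = 5+18
for nm,px,x0 in (("blue",[(150,168),(408,188),(112,492),(372,517)],.33),("yellow",[(428,190),(672,213),(390,522),(653,545)],.18)):
    w,e=fit("top",[(86,67.5,18),(86,-67.5,18),(-86,67.5,18),(-86,-67.5,18)],C(px),5,[.5,x0,0]); d=w[:2]-v[:2]
    print(nm,w,e,"case mm",(d@[ca,sa]*1e3,d@[-sa,ca]*1e3))
b=C([(93,194),(612,240)])
f=lambda q:(proj("top",[case2w(120-120*np.cos(q),s*120,66+25+120*np.sin(q)) for s in(1,-1)])-b)
r=least_squares(lambda q:f(q[0]).ravel(),[.6]);print("q",r.x,r.fun)
q=r.x[0]
for k in (q,.8,1.,1.2,1.4): print(k,case2w(120-120*np.cos(k),0,91+120*np.sin(k)))
E
```

```text
left (array([ 0.51445251, -0.16901483,  2.50477207]), np.float64(1.1704550960066626))
right (array([ 0.5559975 , -0.34576959, -1.32688908]), np.float64(1.2685754848872648))
case [ 0.50003756  0.21245995 -0.09736612] 2.1485350709006923
blue [ 0.4785298   0.28688243 -0.08656286] 0.4188305495761995 case mm (np.float64(-28.640673305510955), np.float64(71.97917931328402))
yellow [ 0.4649436   0.14316765 -0.078959  ] 1.6083240210907093 case mm (np.float64(-28.19167234846994), np.float64(-72.37566780953647))
q [0.65564403] [ 0.939192   -0.4861682  -0.43139123  0.27819965]
0.6556440324689875 [0.52480106 0.21004117 0.16416038]
0.8 [0.53626038 0.20892188 0.17708273]
1.0 [0.55494001 0.20709735 0.19197652]
1.2 [0.57619222 0.20502154 0.20284469]
1.4 [0.59916975 0.20277721 0.20925397]
```

Emit:
move_arm([
  {"tx": 365,"ty": 423,"tz": 20,"twist": 1.4},
  {"tx": 365,"ty": 423,"tz": 20,"twist": 1.4},
  {"tx": 365,"ty": 423,"tz": 20,"twist": 1.4},
  {"tx": 365,"ty": 423,"tz": 20,"twist": 1.4},
  {"tx": 365,"ty": 423,"tz": 20,"twist": 1.4},
  {"tx": 365,"ty": 423,"tz": 20,"twist": 1.4},
  {"tx": 365,"ty": 423,"tz": 20,"twist": 1.4},
  {"tx": 365,"ty": 423,"tz": 20,"twist": 1.4},
  {"tx": 365,"ty": 423,"tz": 20,"twist": 1.4},
  {"tx": 365,"ty": 423,"tz": 20,"twist": 1.4},
  {"tx": 290,"ty": 833,"tz": 20,"twist": 2.76},
  {"tx": 290,"ty": 833,"tz": 20,"twist": 2.76},
  {"tx": 290,"ty": 833,"tz": 20,"twist": 2.76},
  {"tx": 290,"ty": 833,"tz": 20,"twist": 2.76},
  {"tx": 290,"ty": 833,"tz": 20,"twist": 2.76},
  {"tx": 290,"ty": 833,"tz": 20,"twist": 2.76},
  {"tx": 290,"ty": 833,"tz": 20,"twist": 2.76},
  {"tx": 290,"ty": 833,"tz": 20,"twist": 2.76},
  {"tx": 290,"ty": 833,"tz": 20,"twist": 2.76},
  {"tx": 290,"ty": 833,"tz": 20,"twist": 2.76},
], fingers=255, newtons=30)

```text
t: 2.1
position: [0.4728, 0.2167, 0.2508]
eef_rot: [-0.124, -3.139, -0.004]
contact_force: [0.1, -0.1, 0.5]
grip_width: 0.007
grasp_force: 0.0
```

Emit:
move_arm([
  {"tz": -50,"twist": 0},
  {"tz": -90},
  {"tz": -90,"tx": 15},
  {"tz": -90,"tx": 28,"ty": -2},
  {"tz": -89,"tx": 35,"ty": -3},
  {"tz": -82,"tx": 41,"ty": -4},
  {"tz": -76,"tx": 47,"ty": -4},
  {"tz": -71,"tx": 53,"ty": -5},
  {"tz": -66,"tx": 59,"ty": -5},
  {"tz": -62,"tx": 65,"ty": -6},
  {"tz": -58,"tx": 72,"ty": -7},
  {"tz": -54,"tx": 79,"ty": -7},
  {"tz": -51,"tx": 86,"ty": -8},
  {"tz": -48,"tx": 93,"ty": -8},
  {"tz": -46,"tx": 100,"ty": -9},
])

```text
invalid input
```

```bash
python3 - <<'E'
from h import *
for n in("scene",):
    im=camera(n); cv2.imwrite(f"pics/{n}1.png",cv2.resize(im[80:290,220:500,::-1],(800,600),interpolation=cv2.INTER_CUBIC))
print(get_state()["contact_force"])
E
```

```text
[-0.63608418 -0.1672578   0.29728841]
```

View pics/scene1.png

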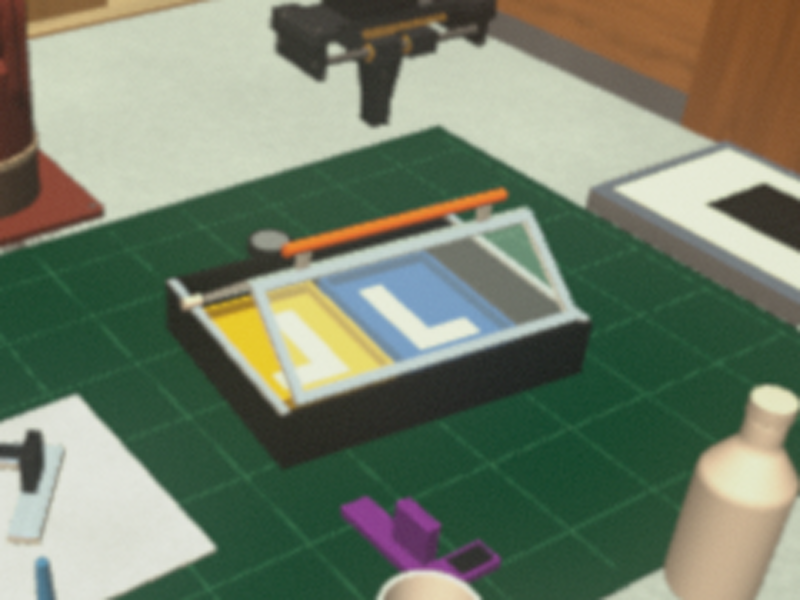

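The call was refused because every row needs all four keys, so the arm did not move. The picture shows the gripper clear, before the bar, which spans (287,247) to (505,195). I'll send the move again with full rows.

Emit:
move_arm([
  {"tx": 0,"ty": 0,"tz": -50,"twist": 0},
  {"tx": 0,"ty": 0,"tz": -90,"twist": 0},
  {"tx": 15,"ty": -1,"tz": -90,"twist": 0},
  {"tx": 28,"ty": -2,"tz": -90,"twist": 0},
  {"tx": 35,"ty": -3,"tz": -89,"twist": 0},
  {"tx": 41,"ty": -4,"tz": -82,"twist": 0},
  {"tx": 47,"ty": -4,"tz": -76,"twist": 0},
  {"tx": 53,"ty": -5,"tz": -71,"twist": 0},
  {"tx": 59,"ty": -5,"tz": -66,"twist": 0},
  {"tx": 65,"ty": -6,"tz": -62,"twist": 0},
  {"tx": 72,"ty": -7,"tz": -58,"twist": 0},
  {"tx": 79,"ty": -7,"tz": -54,"twist": 0},
  {"tx": 86,"ty": -8,"tz": -51,"twist": 0},
  {"tx": 93,"ty": -8,"tz": -48,"twist": 0},
  {"tx": 100,"ty": -9,"tz": -46,"twist": 0},
])

```text
t: 3.65
position: [0.5757, 0.2011, 0.2047]
eef_rot: [-0.146, -3.138, -0.0]
contact_force: [-2.9, 1.3, -1.9]
grip_width: 0.009
grasp_force: 1.2
```

```bash
python3 - <<'E'
from h import *
for n in("scene",):
    im=camera(n); cv2.imwrite(f"pics/{n}2.png",cv2.resize(im[80:290,220:500,::-1],(800,600),interpolation=cv2.INTER_CUBIC))
print(get_state()["contact_force"])
E
```

```text
[-0.33628437 -0.29941586  0.58318422]
```

View pics/scene2.png

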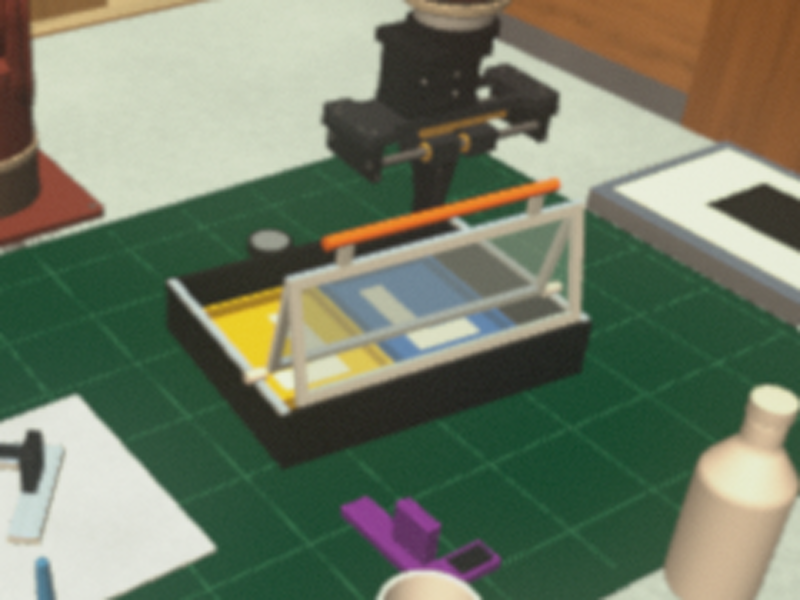

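Emit:
move_arm([
  {"tx": 4,"ty": 0,"tz": 1,"twist": 0},
  {"tx": 8,"ty": -1,"tz": 2,"twist": 0},
  {"tx": 12,"ty": -1,"tz": 2,"twist": 0},
  {"tx": 12,"ty": -1,"tz": 2,"twist": 0},
])

```text
t: 4.1
position: [0.5836, 0.2006, 0.2061]
eef_rot: [-0.142, -3.131, 0.003]
contact_force: [-19.0, -3.5, 7.3]
grip_width: 0.005
grasp_force: 9.1
```

```bash
cat > cov.py <<'E'
from h import *
im=camera("scene"); hsv=cv2.cvtColor(im,cv2.COLOR_RGB2HSV)
m=cv2.inRange(hsv,(5,170,120),(16,255,255)); m[:130]=0; m[200:]=0; m[:,:320]=0
k,l,st,ce=cv2.connectedComponentsWithStats(m); i=1+st[1:,4].argmax(); b=ce[i]; print(st[i],b)
v=[.50004,.21246,-.088]; ca,sa=np.cos(v[2]),np.sin(v[2])
w=lambda x,y,z: np.array([v[0]+(ca*x-sa*y)/1e3,v[1]+(sa*x+ca*y)/1e3,z/1e3])
f=lambda q:(proj("scene",[w(120-120*np.cos(q),0,91+120*np.sin(q))])-b).ravel()
r=least_squares(lambda q:f(q[0]),[1.2]);print("q",r.x,r.fun,"bar",w(120-120*np.cos(r.x[0]),0,91+120*np.sin(r.x[0])))
s=get_state();print(s["position"],s["contact_force"])
E
python3 cov.py
```

```text
[334 144  83  25 399] [373.57393484 155.5839599 ]
q [1.31936916] [ 0.7261354  -2.06747461] bar [0.5898368  0.20453742 0.207227  ]
[0.58359034 0.20057724 0.20609479] [-18.04195165  -1.8052058    6.93407459]
```

Emit:
move_arm([
  {"tx": 3,"ty": 0,"tz": 1,"twist": 0},
  {"tx": 5,"ty": 0,"tz": 1,"twist": 0},
  {"tx": 5,"ty": 0,"tz": 1,"twist": 0},
])

```text
t: 4.45
position: [0.5842, 0.2007, 0.2061]
eef_rot: [-0.139, -3.123, 0.008]
contact_force: [-36.2, -6.0, 11.7]
grip_width: 0.003
grasp_force: 18.0
```

```bash
python3 cov.py; python3 - <<'E'
from h import *
im=camera("top"); cv2.imwrite("pics/top3.png",cv2.resize(im[150:290,80:265,::-1],None,fx=4.3,fy=4.3,interpolation=cv2.INTER_CUBIC))
E
```

```text
[334 144  83  25 400] [373.57 155.59]
q [1.31930686] [ 0.7282731  -2.07414581] bar [0.58982959 0.20453806 0.20722514]
[0.58422576 0.20065693 0.20609435] [-37.18278643  -5.42384379  12.11614491]
```

Emit:
move_arm([
  {"tx": -20,"ty": 2,"tz": -2,"twist": 0},
  {"tx": -60,"ty": 4,"tz": -2,"twist": 0},
  {"tx": -78,"ty": -369,"tz": 0,"twist": -0.55},
  {"tx": -78,"ty": -369,"tz": 0,"twist": -0.55},
  {"tx": -78,"ty": -369,"tz": 0,"twist": -0.55},
  {"tx": -78,"ty": -369,"tz": 0,"twist": -0.55},
  {"tx": -78,"ty": -369,"tz": 0,"twist": -0.55},
  {"tx": -78,"ty": -369,"tz": 0,"twist": -0.55},
  {"tx": -78,"ty": -369,"tz": 0,"twist": -0.55},
  {"tx": -78,"ty": -369,"tz": 0,"twist": -0.55},
  {"tx": -78,"ty": -369,"tz": 0,"twist": -0.55},
])

```text
t: 5.65
position: [0.5138, -0.1741, 0.2077]
eef_rot: [1.002, 2.976, -0.002]
contact_force: [-0.3, 0.2, 0.1]
grip_width: 0.008
grasp_force: 0.0
```

Emit:
move_arm([
  {"tx": 0,"ty": 0,"tz": 0,"twist": 0},
  {"tx": 0,"ty": 0,"tz": 0,"twist": 0},
  {"tx": 0,"ty": 0,"tz": 0,"twist": 0},
], fingers=0)

```text
t: 5.95
position: [0.5146, -0.1676, 0.2078]
eef_rot: [0.989, 2.981, 0.0]
contact_force: [0.2, 0.2, 0.9]
grip_width: 0.196
grasp_force: 0.0
```

```bash
python3 cov.py; python3 - <<'E'
from h import *
im=camera("top"); a=cv2.resize(im[155:290,80:260,::-1],(533,400),interpolation=cv2.INTER_CUBIC)
cw=calibration("wrist"); w=camera("wrist"); np.save("w1c.npy",cw,allow_pickle=True)
cv2.imwrite("w1.png",w[:,:,::-1])
s=camera("scene"); s=cv2.resize(s[80:230,270:470,::-1],(533,400),interpolation=cv2.INTER_CUBIC)
w=cv2.resize(w[:,:,::-1],(533,400))
b=np.zeros((600,800,3),np.uint8); b[:300,:400]=cv2.resize(a,(400,300)); b[:300,400:]=cv2.resize(s,(400,300)); b[300:,:400]=cv2.resize(w,(400,300))
cv2.imwrite("pics/combo.png",b)
print(get_state()["position"],get_state()["eef_rot"])
E
```

```text
[334 144  83  25 373] [372.89812332 155.81233244]
q [1.29822561] [ 0.79359948 -2.49928138] bar [0.58739569 0.20475279 0.20656984]
[ 0.51446993 -0.16777913  0.20773587] [ 0.4047717  -0.32543766  0.96608322]
[ 0.51427866 -0.16844311  0.20762783] [ 9.90766152e-01  2.98106733e+00 -1.53122980e-04]
```

View pics/combo.png

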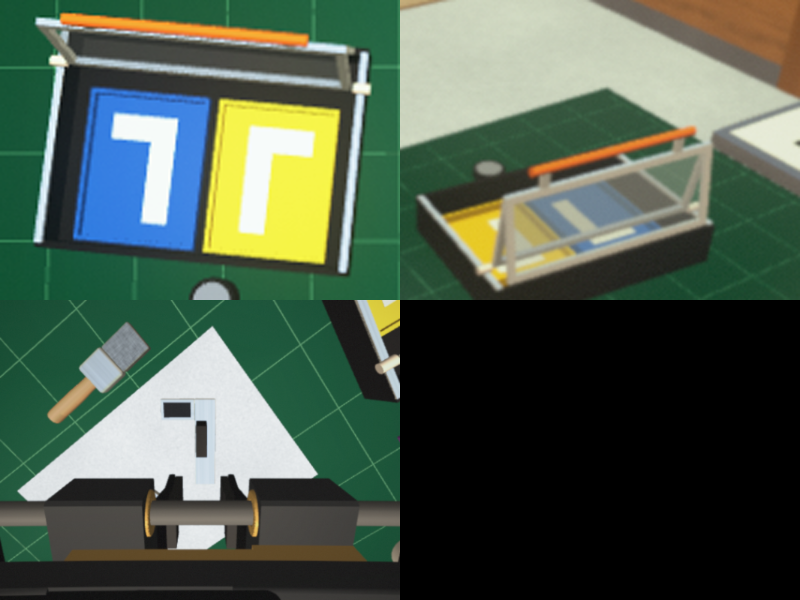

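```bash
python3 - <<'E'
from h import *
S=2.2222; C=lambda L:np.array([80,155])+np.array(L)/S
b=C([(60,18),(308,40)]); 
tr=C([(93,89),(209,98),(73,239),(195,250),(218,98),(342,108),(203,252),(327,265)])
rim=C([(38,242),(343,273),(368,50)])
pg=C([(60,61),(362,89)])
c=calibration("top")
def W(v,P):
    P=np.array(P,float)/1e3; ca,sa=np.cos(v[2]),np.sin(v[2])
    return np.c_[v[0]+ca*P[:,0]-sa*P[:,1],v[1]+sa*P[:,0]+ca*P[:,1],P[:,2]]
def f(v,parts=False):
    q=v[3];cx=v[4]
    T=[(cx+sx*86,cy+sy*67.5,23) for cy in(72,-72) for sx in(1,-1) for sy in(1,-1)]
    r1=proj("top",W(v,T),c)-tr
    r2=proj("top",W(v,[(-125,170,62),(-125,-170,62),(125,-170,62)]),c)-rim
    r3=proj("top",W(v,[(120-120*np.cos(q),s*120,91+120*np.sin(q)) for s in(1,-1)]),c)-b
    r4=(proj("top",W(v,[(120-240*np.cos(v[5]),s*166,66) for s in(1,-1)]),c)-pg)[:,1]
    return np.r_[r1.ravel(),r2.ravel(),r3.ravel(),r4]
r=least_squares(f,[.5,.21,-.09,1.4,-28,1.4]);print(r.x,np.round(r.fun,1))
for s in(72,-72):print(W(r.x,[(r.x[4],s,0)]))
cw=np.load("w1c.npy",allow_pickle=True).item(); print(proj("wrist",[[.51428,-.16844,.053],[.51445,-.1690,.053]],cw)*400/560+[0,300])
E
python3 - <<'E'
import cv2
w=cv2.imread("w1.png"); cv2.imwrite("pics/tab.png",cv2.resize(w[120:280,200:340],None,fx=3.7,fy=3.7,interpolation=cv2.INTER_CUBIC))
E
```

```text
[  0.50152973   0.2120062   -0.0921152    1.38691471 -29.5235589
   1.38879743] [ 0.1 -0.7  0.9  0.1  0.7  0.1 -0.5  0.3  0.5  0.4 -1.8  0.8 -0.5 -0.2
 -2.  -1.  -1.4  1.2  1.7  0.7  0.6 -1.8  1.3  0.1  0.1  0.   0.2 -0.2]
[[0.47875426 0.28641668 0.        ]]
[[0.46550842 0.14302718 0.        ]]
[[201.06411577 440.00816831]
 [200.77702713 440.38753798]]
```

View pics/tab.png

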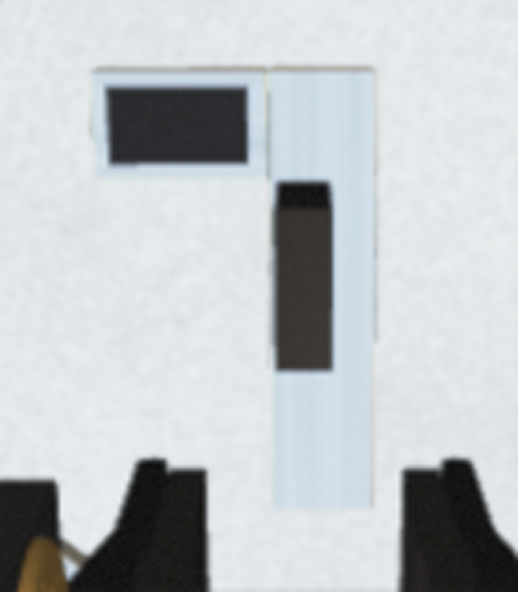

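Emit:
move_arm([
  {"tx": 0,"ty": 0,"tz": -50,"twist": 0},
  {"tx": 0,"ty": 0,"tz": -100,"twist": 0},
  {"tx": 0,"ty": 0,"tz": -125,"twist": 0},
  {"tx": 0,"ty": 0,"tz": -145,"twist": 0},
  {"tx": 0,"ty": 0,"tz": -165,"twist": 0},
  {"tx": 0,"ty": 0,"tz": -179,"twist": 0},
  {"tx": 0,"ty": 0,"tz": -179,"twist": 0},
  {"tx": 0,"ty": 0,"tz": -179,"twist": 0},
])

```text
t: 6.95
position: [0.5144, -0.169, 0.029]
eef_rot: [0.992, 2.981, 0.0]
contact_force: [0.4, -0.1, 0.2]
grip_width: 0.993
grasp_force: 0.0
```

Emit:
move_arm([
  {"tx": 0,"ty": 0,"tz": 0,"twist": 0},
  {"tx": 0,"ty": 0,"tz": 0,"twist": 0},
  {"tx": 0,"ty": 0,"tz": 0,"twist": 0},
  {"tx": 0,"ty": 0,"tz": 0,"twist": 0},
  {"tx": 0,"ty": 0,"tz": 0,"twist": 0},
  {"tx": 0,"ty": 0,"tz": 0,"twist": 0},
  {"tx": 0,"ty": 0,"tz": 0,"twist": 0},
  {"tx": 0,"ty": 0,"tz": 0,"twist": 0},
  {"tx": 0,"ty": 0,"tz": 0,"twist": 0},
  {"tx": 0,"ty": 0,"tz": 0,"twist": 0},
  {"tx": 0,"ty": 0,"tz": 0,"twist": 0},
  {"tx": 0,"ty": 0,"tz": 0,"twist": 0},
], fingers=255, newtons=30)

```text
t: 8.15
position: [0.5141, -0.169, 0.0285]
eef_rot: [0.992, 2.981, 0.0]
contact_force: [-0.4, 0.3, -0.0]
grip_width: 0.161
grasp_force: 30.0
```

Emit:
move_arm([
  {"tx": 0,"ty": 0,"tz": 15,"twist": 0},
  {"tx": 0,"ty": 0,"tz": 45,"twist": 0},
  {"tx": 0,"ty": 0,"tz": 90,"twist": 0},
  {"tx": 0,"ty": 20,"tz": 135,"twist": -0.1},
  {"tx": -3,"ty": 40,"tz": 150,"twist": -0.25},
  {"tx": -5,"ty": 60,"tz": 150,"twist": -0.4},
  {"tx": -7,"ty": 80,"tz": 150,"twist": -0.55},
  {"tx": -9,"ty": 100,"tz": 150,"twist": -0.7},
  {"tx": -11,"ty": 120,"tz": 150,"twist": -0.85},
  {"tx": -13,"ty": 140,"tz": 150,"twist": -1.0},
  {"tx": -15,"ty": 160,"tz": 150,"twist": -1.15},
  {"tx": -17,"ty": 180,"tz": 150,"twist": -1.3},
  {"tx": -20,"ty": 200,"tz": 150,"twist": -1.45},
  {"tx": -22,"ty": 220,"tz": 150,"twist": -1.6},
  {"tx": -24,"ty": 240,"tz": 150,"twist": -1.75},
  {"tx": -27,"ty": 260,"tz": 150,"twist": -1.9},
  {"tx": -27,"ty": 280,"tz": 150,"twist": -2.05},
  {"tx": -27,"ty": 300,"tz": 150,"twist": -2.2},
  {"tx": -27,"ty": 320,"tz": 150,"twist": -2.35},
  {"tx": -27,"ty": 340,"tz": 150,"twist": -2.5},
])

```text
t: 10.15
position: [0.4869, 0.1718, 0.1795]
eef_rot: [3.141, -0.011, 0.001]
contact_force: [0.3, 0.2, -1.4]
grip_width: 0.161
grasp_force: 30.0
```

Emit:
move_arm([
  {"tx": 0,"ty": 40,"tz": 0,"twist": -0.09},
  {"tx": 0,"ty": 75,"tz": 0,"twist": -0.09},
  {"tx": 0,"ty": 97,"tz": 0,"twist": -0.09},
  {"tx": 0,"ty": 97,"tz": 0,"twist": -0.09},
  {"tx": 0,"ty": 97,"tz": 0,"twist": -0.09},
  {"tx": 0,"ty": 97,"tz": 0,"twist": -0.09},
])

```text
t: 10.75
position: [0.4874, 0.2666, 0.1788]
eef_rot: [3.137, -0.145, 0.0]
contact_force: [1.1, 0.3, -1.0]
grip_width: 0.16
grasp_force: 30.0
```

```bash
python3 - <<'E'
from h import *
s=get_state(); print(s["position"],s["eef_rot"],s["grip_width"],s["contact_force"])
w=camera("wrist");t=camera("top"); sc=camera("scene")
b=np.zeros((600,800,3),np.uint8); b[:300,:400]=cv2.resize(w,(400,300))[:,:,::-1]; b[:300,400:]=cv2.resize(t[130:310,60:300,::-1],(400,300)); b[300:,:400]=cv2.resize(sc[60:240,230:470,::-1],(400,300))
cv2.imwrite("pics/c2.png",b)
E
```

```text
[0.48737881 0.26656969 0.17879384] [ 3.13741238e+00 -1.45451800e-01  2.67722590e-04] 0.16030790220492572 [ 1.13157383  0.25159138 -0.96416663]
```

View pics/c2.png

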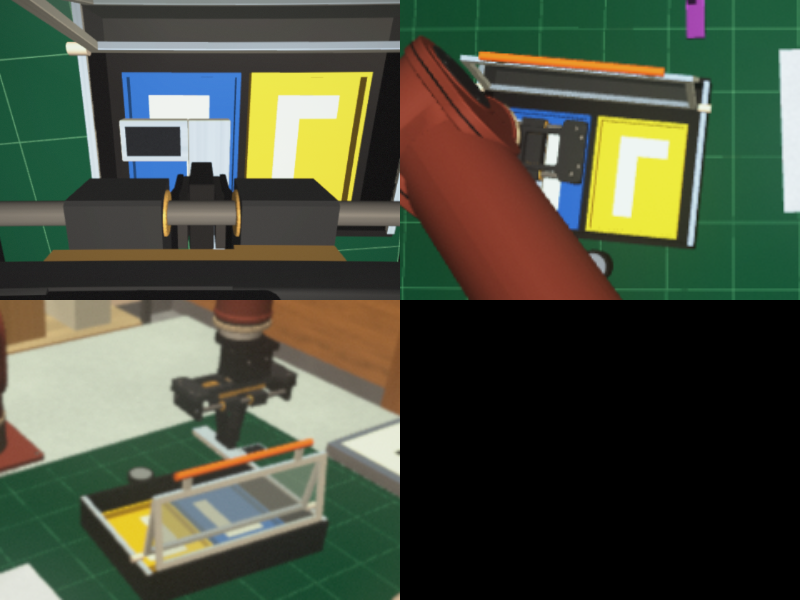

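Emit:
move_arm([
  {"tx": 0,"ty": 0,"tz": -40,"twist": 0},
  {"tx": 0,"ty": 0,"tz": -80,"twist": 0},
  {"tx": 0,"ty": 0,"tz": -110,"twist": 0},
  {"tx": 0,"ty": 0,"tz": -125,"twist": 0},
  {"tx": 0,"ty": 0,"tz": -133,"twist": 0},
  {"tx": 0,"ty": 0,"tz": -137,"twist": 0},
  {"tx": 0,"ty": 0,"tz": -140,"twist": 0},
  {"tx": 0,"ty": 0,"tz": -142,"twist": 0},
  {"tx": 0,"ty": 0,"tz": -142,"twist": 0},
])

```text
t: 11.8
position: [0.4875, 0.2681, 0.0371]
eef_rot: [-3.138, 0.143, -0.002]
contact_force: [-0.2, -0.3, -1.3]
grip_width: 0.16
grasp_force: 30.0
```

Emit:
move_arm([
  {"tx": 0,"ty": 0,"tz": -1,"twist": 0},
  {"tx": 0,"ty": 0,"tz": -2,"twist": 0},
  {"tx": 0,"ty": 0,"tz": -2,"twist": 0},
])

```text
t: 12.1
position: [0.4874, 0.2681, 0.0355]
eef_rot: [-3.138, 0.143, -0.001]
contact_force: [-2.3, -2.4, 7.1]
grip_width: 0.156
grasp_force: 30.0
```

Emit:
move_arm([
  {"tx": 0,"ty": 0,"tz": 0,"twist": 0},
  {"tx": 0,"ty": 0,"tz": 0,"twist": 0},
  {"tx": 0,"ty": 0,"tz": 0,"twist": 0},
  {"tx": 0,"ty": 0,"tz": 0,"twist": 0},
  {"tx": 0,"ty": 0,"tz": 0,"twist": 0},
  {"tx": 0,"ty": 0,"tz": 20,"twist": 0},
  {"tx": 0,"ty": 0,"tz": 60,"twist": 0},
  {"tx": 0,"ty": 0,"tz": 105,"twist": 0},
  {"tx": 0,"ty": 0,"tz": 145,"twist": 0},
], fingers=0)

```text
t: 13.0
position: [0.4869, 0.2681, 0.1815]
eef_rot: [-3.138, 0.143, -0.0]
contact_force: [1.8, -0.7, 0.5]
grip_width: 0.896
grasp_force: 0.0
```

```bash
python3 - <<'E'
from h import *
s=get_state(); print(s["position"],s["eef_rot"],s["grip_width"],s["contact_force"])
# blower position from its foot in top0 (display px /1.42857)
c=calibration("top"); p=np.array([515,190])/1.42857
print("blower",least_squares(lambda v:(proj("top",[[v[0],v[1],.045]],c)[0]-p),[.7,-.25]).x)
E
```

```text
[0.4869331  0.26810925 0.18151266] [-3.13797023e+00  1.42621792e-01 -3.93354426e-04] 0.8958080945316957 [ 1.77518691 -0.68531348  0.50441993]
blower [ 0.72328356 -0.2545828 ]
```

Emit:
move_arm([
  {"tx": 69,"ty": -614,"tz": 20,"twist": 1.905},
  {"tx": 69,"ty": -614,"tz": 20,"twist": 1.905},
  {"tx": 69,"ty": -614,"tz": 20,"twist": 1.905},
  {"tx": 69,"ty": -614,"tz": 20,"twist": 1.905},
  {"tx": 69,"ty": -614,"tz": 20,"twist": 1.905},
  {"tx": 69,"ty": -614,"tz": 20,"twist": 1.905},
  {"tx": 69,"ty": -614,"tz": 20,"twist": 1.905},
  {"tx": 69,"ty": -614,"tz": 20,"twist": 1.905},
  {"tx": 69,"ty": -614,"tz": 20,"twist": 1.905},
  {"tx": 69,"ty": -614,"tz": 20,"twist": 1.905},
  {"tx": 69,"ty": -614,"tz": 20,"twist": 1.905},
  {"tx": 69,"ty": -614,"tz": 20,"twist": 1.905},
  {"tx": 69,"ty": -614,"tz": 20,"twist": 1.905},
  {"tx": 69,"ty": -614,"tz": 20,"twist": 1.905},
  {"tx": 69,"ty": -614,"tz": 20,"twist": 1.905},
  {"tx": 69,"ty": -614,"tz": 20,"twist": 1.905},
])

```text
t: 14.6
position: [0.5561, -0.3457, 0.1991]
eef_rot: [-1.938, -2.471, -0.001]
contact_force: [0.2, 0.8, -0.5]
grip_width: 0.998
grasp_force: 0.0
```

```bash
python3 - <<'E'
from h import *
s=get_state(); cw=calibration("wrist"); w=camera("wrist"); cv2.imwrite("w2.png",w[:,:,::-1])
x,y,z=s["position"]; print(s["position"],s["eef_rot"])
print("predicted tab top px",proj("wrist",[[x,y,.053],[.556,-.3458,.053]],cw))
g=w.max(2); m=((g<80)*255).astype(np.uint8); m[270:]=0
k,l,st,ce=cv2.connectedComponentsWithStats(m)
for i in range(1,k):
    if 150<st[i,4]<6000:
        print(st[i],ce[i],cv2.minAreaRect(np.argwhere(l==i)[:,::-1].astype(np.float32)))
# aluminium outline on card
E
```

```text
[ 0.55605601 -0.34565361  0.19905565] [-1.93774896e+00 -2.47148720e+00 -1.20038168e-03]
predicted tab top px [[282.45277573 198.12889145]
 [282.34643011 198.27789523]]
[  0   0  15  66 829] [ 6.10373945 29.86610374] ((7.0, 32.5), (65.0, 14.0), 90.0)
[  16    0   64   68 2434] [40.71240756 23.72350041] ((47.5, 33.5), (67.0, 63.0), 90.0)
[  0  68  11  26 155] [ 4.76129032 78.54193548] ((5.0, 80.5), (25.0, 10.0), 90.0)
[ 461   91   94   76 1035] [488.61256039 115.9178744 ] ((499.0740661621094, 116.7357406616211), (40.145530700683594, 108.23123931884766), 51.75357437133789)
[276 168  15  52 746] [283.28150134 193.33512064] ((283.0, 193.5), (51.0, 14.0), 90.0)
[  0 198  26  42 230] [ 12.56521739 214.00869565] ((13.55726432800293, 216.6352996826172), (41.97261047363281, 21.86493682861328), 78.36637115478516)
[233 214  36  18 639] [250.52738654 222.47104851] ((250.5, 222.5), (17.0, 35.0), 90.0)
[374 243  45  27 769] [391.30169051 258.89336801] ((396.0, 256.0), (44.0, 26.0), 0.0)
[145 244  46  26 787] [172.53367217 259.12452351] ((167.5, 256.5), (25.0, 45.0), 90.0)
[   0  249   97   21 1955] [ 46.47007673 258.91099744] ((48.0, 259.0), (96.0, 20.0), 0.0)
[ 468  249   92   21 1852] [514.97894168 258.89794816] ((513.5, 259.0), (20.0, 91.0), 90.0)
```

Emit:
move_arm([
  {"tx": 0,"ty": 0,"tz": -50,"twist": 0},
  {"tx": 0,"ty": 0,"tz": -95,"twist": 0},
  {"tx": 0,"ty": 0,"tz": -120,"twist": 0},
  {"tx": 0,"ty": 0,"tz": -140,"twist": 0},
  {"tx": 0,"ty": 0,"tz": -158,"twist": 0},
  {"tx": 0,"ty": 0,"tz": -171,"twist": 0},
  {"tx": 0,"ty": 0,"tz": -171,"twist": 0},
])

```text
t: 15.35
position: [0.5554, -0.3449, 0.027]
eef_rot: [-1.934, -2.473, 0.0]
contact_force: [0.3, 0.8, 0.1]
grip_width: 0.997
grasp_force: 0.0
```

Emit:
move_arm([
  {"tx": 0,"ty": 0,"tz": 0,"twist": 0},
  {"tx": 0,"ty": 0,"tz": 0,"twist": 0},
  {"tx": 0,"ty": 0,"tz": 0,"twist": 0},
  {"tx": 0,"ty": 0,"tz": 0,"twist": 0},
  {"tx": 0,"ty": 0,"tz": 0,"twist": 0},
  {"tx": 0,"ty": 0,"tz": 0,"twist": 0},
  {"tx": 0,"ty": 0,"tz": 0,"twist": 0},
  {"tx": 0,"ty": 0,"tz": 0,"twist": 0},
  {"tx": 0,"ty": 0,"tz": 0,"twist": 0},
  {"tx": 0,"ty": 0,"tz": 0,"twist": 0},
  {"tx": 0,"ty": 0,"tz": 0,"twist": 0},
], fingers=255)

```text
t: 16.45
position: [0.5562, -0.346, 0.0285]
eef_rot: [1.936, 2.474, 0.0]
contact_force: [0.9, -0.2, 0.2]
grip_width: 0.156
grasp_force: 30.0
```

Emit:
move_arm([
  {"tx": 0,"ty": 0,"tz": 15,"twist": 0},
  {"tx": 0,"ty": 0,"tz": 45,"twist": 0},
  {"tx": 0,"ty": 0,"tz": 90,"twist": 0},
  {"tx": -5,"ty": 15,"tz": 135,"twist": 0.1},
  {"tx": -15,"ty": 45,"tz": 151,"twist": 0.2},
  {"tx": -25,"ty": 80,"tz": 151,"twist": 0.32},
  {"tx": -35,"ty": 115,"tz": 151,"twist": 0.44},
  {"tx": -45,"ty": 150,"tz": 151,"twist": 0.56},
  {"tx": -55,"ty": 190,"tz": 151,"twist": 0.68},
  {"tx": -65,"ty": 230,"tz": 151,"twist": 0.8},
  {"tx": -75,"ty": 270,"tz": 151,"twist": 0.92},
  {"tx": -79,"ty": 310,"tz": 151,"twist": 1.04},
  {"tx": -79,"ty": 350,"tz": 151,"twist": 1.16},
  {"tx": -79,"ty": 390,"tz": 151,"twist": 1.237},
  {"tx": -79,"ty": 430,"tz": 151,"twist": 1.237},
  {"tx": -79,"ty": 465,"tz": 151,"twist": 1.237},
  {"tx": -79,"ty": 490,"tz": 151,"twist": 1.237},
  {"tx": -79,"ty": 505,"tz": 151,"twist": 1.237},
  {"tx": -79,"ty": 505,"tz": 151,"twist": 1.237},
  {"tx": -79,"ty": 505,"tz": 151,"twist": 1.237},
])

```text
t: 18.45
position: [0.477, 0.1587, 0.18]
eef_rot: [0.142, 3.138, -0.001]
contact_force: [-0.1, -0.1, -1.6]
grip_width: 0.16
grasp_force: 30.0
```

Emit:
move_arm([
  {"tx": 0,"ty": 0,"tz": -40,"twist": 0},
  {"tx": 0,"ty": 0,"tz": -80,"twist": 0},
  {"tx": 0,"ty": 0,"tz": -110,"twist": 0},
  {"tx": 0,"ty": 0,"tz": -125,"twist": 0},
  {"tx": 0,"ty": 0,"tz": -133,"twist": 0},
  {"tx": 0,"ty": 0,"tz": -138,"twist": 0},
  {"tx": 0,"ty": 0,"tz": -141,"twist": 0},
  {"tx": 0,"ty": 0,"tz": -143,"twist": 0},
  {"tx": 0,"ty": 0,"tz": -143,"twist": 0},
])

```text
t: 19.35
position: [0.4775, 0.159, 0.0371]
eef_rot: [0.143, 3.137, -0.0]
contact_force: [-0.4, -0.1, -1.6]
grip_width: 0.155
grasp_force: 30.0
```

Emit:
move_arm([
  {"tx": 0,"ty": 0,"tz": -1,"twist": 0},
  {"tx": 0,"ty": 0,"tz": -2,"twist": 0},
  {"tx": 0,"ty": 0,"tz": -2,"twist": 0},
])

```text
t: 19.65
position: [0.4774, 0.159, 0.0354]
eef_rot: [0.143, 3.138, -0.001]
contact_force: [-2.8, -2.6, 8.5]
grip_width: 0.157
grasp_force: 30.0
```

Emit:
move_arm([
  {"tx": 0,"ty": 0,"tz": 0,"twist": 0},
  {"tx": 0,"ty": 0,"tz": 0,"twist": 0},
  {"tx": 0,"ty": 0,"tz": 0,"twist": 0},
  {"tx": 0,"ty": 0,"tz": 0,"twist": 0},
  {"tx": 0,"ty": 0,"tz": 0,"twist": 0},
  {"tx": 0,"ty": 0,"tz": 20,"twist": 0},
  {"tx": 0,"ty": 0,"tz": 60,"twist": 0},
  {"tx": 0,"ty": 0,"tz": 105,"twist": 0},
  {"tx": 0,"ty": 0,"tz": 150,"twist": 0},
  {"tx": 0,"ty": -350,"tz": 180,"twist": 0},
  {"tx": 0,"ty": -350,"tz": 180,"twist": 0},
  {"tx": 0,"ty": -350,"tz": 180,"twist": 0},
  {"tx": 0,"ty": -350,"tz": 180,"twist": 0},
  {"tx": 0,"ty": -350,"tz": 180,"twist": 0},
  {"tx": 0,"ty": -350,"tz": 180,"twist": 0},
  {"tx": 0,"ty": -350,"tz": 180,"twist": 0},
  {"tx": 0,"ty": -350,"tz": 180,"twist": 0},
  {"tx": 0,"ty": -350,"tz": 180,"twist": 0},
], fingers=0)

```text
t: 21.45
position: [0.4768, -0.1921, 0.2142]
eef_rot: [-0.147, -3.138, -0.001]
contact_force: [0.2, -0.0, -0.4]
grip_width: 0.995
grasp_force: 0.0
```

```bash
python3 cov.py; python3 - <<'E'
from h import *
t=camera("top"); sc=camera("scene")
b=np.zeros((600,800,3),np.uint8); b[:,:400]=0
b[:420,:560]=cv2.resize(t[155:290,80:260,::-1],(560,420),interpolation=cv2.INTER_CUBIC)
b[420:,:240]=cv2.resize(t[:,:,::-1],(240,180)); b[420:,240:560]=cv2.resize(sc[110:245,280:460,::-1],(320,180))
cv2.imwrite("pics/final.png",b)
E
```

```text
[334 144  83  25 373] [372.91957105 155.80697051]
q [1.29894038] [ 0.79266422 -2.48739432] bar [0.58747798 0.20474553 0.2065929 ]
[ 0.47709654 -0.19053304  0.21432741] [-0.43153302  1.37228931 -0.67850825]
```

View pics/final.png

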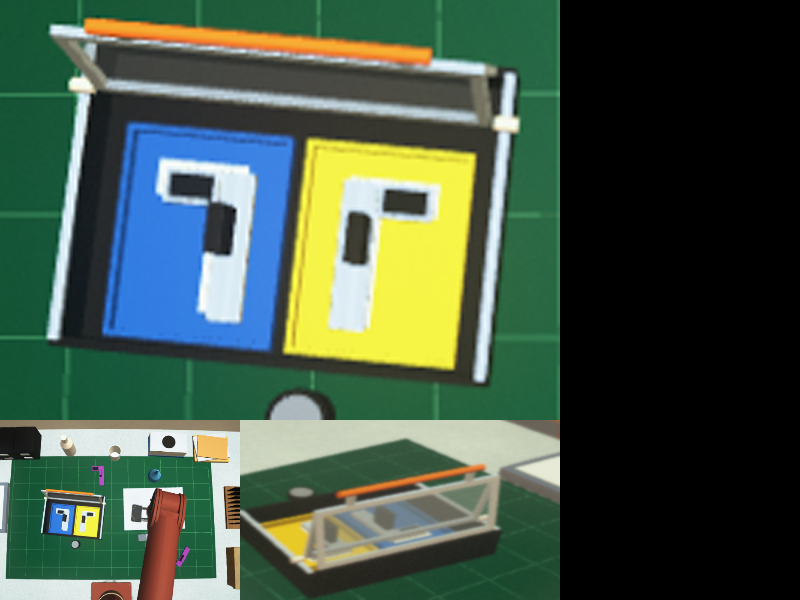

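The picture shows the left jaw flat in the blue tray (tab at 220,228) and the right jaw flat in the yellow tray (tab at 357,238), both well inside. The cover is still folded back, with its free-edge pegs at (82,86) and (506,124). The bystanders I can see haven't moved.

```bash
python3 -c "
from plant import *
print(close_job())"
```

```text
the job is handed in; nothing more can be done
None
```

The job is handed in, at about 21 s of the 72 s: the cover is folded back against its end stop, the left-hand jaw is flat in the blue tray and the right-hand jaw is flat in the yellow tray, both tab up; the loupe and blower look undisturbed, and I never touched the brush, though the arm partly hid it in the last picture.

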